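# Post the tested module through the chute flap

### The arm

A 6-joint arm with a two-finger parallel gripper is mounted at the origin on the work surface. World frame = base frame: x ahead of the robot, y to its left, z up, the work surface at z = 0. Lengths are in mm, angles in degrees, forces in N, time in s.
With the tool pointing down it reaches from about 350 to 850 mm from the base axis. Payload 8.1 kg.
Tool frame: the origin (TCP) lies between the finger pads; the fingertips stand 22 mm ahead of it and the grasp point (between the pads) lies 3 mm ahead of it; z points along the fingers, y is the line along which they close (so a half turn about z gives the same grasp; the last joint's range is limited). The gripper opens to 85 mm and grips with 20 to 120 N. Pads are 22 mm wide; open, the fingers measure 114 mm over their backs; the gripper's body (76 mm by 85 mm) begins 54 mm behind the grasp point. The pads swing forward as they close: fully open they stand 13 mm farther back than shut.
Start: joints at [-69.695, 7.471, 85.268, -0, 87.261, -4.893], TCP at [255.475, -542.898, 253.292] pointing down, gripper open.
Joint ranges: [-169.43, 169.43], [-51.17, 129.36], [1.28, 143.12], [-76.62, 256.62], [0, 156.53], [-152.29, 152.29]. Speed limits (degrees/s): [136.94, 136.94, 159.86, 180, 180, 180].

### API

Orientations are given as [roll, pitch, yaw] about the fixed x, y, z axes, in that order (R = Rz(yaw) Ry(pitch) Rx(roll)).
In Python, from bench import r, vision gives the robot as it stands.
- The arm moves only by the tool step_arm, never from a script. Its argument "targets" is a list that holds one entry, the list of rows, each a list of 6 numbers: the shift along the world's x, y, z in mm, then the turn, a rotation vector about the world's x, y, z in rad. In form: [[[x, y, z, rx, ry, rz], ...]]. A call has 1 to 12 rows; each row is the pose to reach, as a shift and turn from the pose commanded when the call began; what a row does not reach only later rows make up. A row lasts 1/12 s, in which the tool goes at most 41.7 mm and 7.16 degrees, less where a joint would pass 70% of its speed; a pose out of reach is approached as far as the arm can. A call with a gripper value outside its range is refused whole. "fingers" is the gripper's target within -1 to 1 (shut at 1, half-way at 0, fully open at -1), set as the call begins (left out, the last holds). The fingers move at their own pace and stop on an object; "newtons" is the grip in N (left out, the last holds). Time passes only in rows, so rows that repeat a pose let the fingers close. It gives the time, the measured TCP pose, the force, the opening and the grip force at its end, in the units of the state.
- r.sense(): the state, without advancing time (a new reading comes with each control period).
- vision.snapshot(name): name is "side" or "top" or "wrist"; returns a dict with "img" (400x640x3 uint8, blue, green, red), "mtx" (3x3 intrinsics, pixels), "eye" and "attitude" of the camera in the world. Camera axes: x right, y up, looking along -z (the intrinsics and any distortion apply to the point x, -y, -z); pixel columns grow to the right and rows downward; lengths in mm; the calibration is good to about 2 mm. A picture is of the moment at which its call begins. There is no depth.
- r.hand_in(): hands the job in; it is judged then, once.
The state is a dict: "time": time; "joint_pos": joint angles; "qd": joint speeds; "joint_efforts": joint torques, N m; "tool_pos": TCP position; "tcp_rot": TCP orientation; "ft_force": force on the tool from outside, world axes, zero at the start; "wrist_torque": the same for the moment, N m; "finger_gap": finger opening in mm; "grip_force": force on a finger pad.
Only numpy, scipy, OpenCV 4.12 (cv2) and the standard library are available. Lean on these libraries where they do the work, as an engineer would, in place of code of your own. Each camera call takes 0.05 s, during which the arm holds its last target. There are 200 camera calls.

### The job

One lane of the outfeed chute holds a square sensor module and the other a round puck. With the fingertips, push the square module along its lane and through the swinging flap until it slides down the ramp into the bay behind, then draw the fingers back so that the flap falls shut. Do not pick the module up, and leave the puck and everything else on the bench where they are.

Things in the scene. Friction and masses are not known exactly. Their poses are not given: they have to be found in the camera images.
- chute: Fixed grey and aluminium sheet-metal chute, two lanes side by side. Origin: on the bench, below the hinge rod of the flaps, midway between the lanes. x points along the lanes in the direction of pushing (away from the robot), y to the left lane, z up. Level deck 70 mm above the bench from x = -160 to +14 mm; lanes 98 mm wide, centred at y = +54 and -54 mm, friction about 0.3.
- mouth_left (a point): On the deck, middle of the left lane's mouth, below the hinge rod (chute x = 0); axes as the chute's. In front of it the lane is open above, with fences 12 mm above the deck (middle one 10 mm thick, outer 6). Behind it the walls stand 54 mm above the deck; a 6 mm hinge rod crosses over this point, its centre 46 mm above the deck; steel bars 51 mm above the deck roof the ramp.
- mouth_right (a point): The same point of the right lane.
- deck_end (a point): End of the deck inside, midway between the lanes, 14 mm behind the hinge rod, 70 mm above the bench. From here a smooth ramp falls at 38 deg; a module whose middle is pushed past this edge by about 10 mm tips over and slides down by itself.
- bay (a point): Middle of the bay floor at the foot of the ramp, midway between the lanes, 145 mm behind the hinge rod, 8 mm above the bench. The bay reaches from 92 to 190 mm behind the hinge rod, is split into the two lanes by the middle wall, is open above, and its walls are 60 mm high.
- flap_left (a joint): Left flap, a steel plate 92 mm wide, 42 mm high, 3 mm thick, 60 g, hanging from the hinge rod, 5 mm behind it, upper edge at the height of the rod; lower edge 4 mm above the deck. 0 = shut; grows as the lower edge swings inward and up, to 1.45 rad. A force under 1 N opens it; it falls shut by its own weight when nothing props it, and does not swing towards the robot.
- flap_right (a joint): Right flap, the same in the right mouth.
- module_mid (a point): The sensor module: square-cornered black plastic box 50 mm (its x) by 56 mm (its y) by 24 mm high, about 90 g, lying flat on the deck in one of the lanes, in front of the flap, its x axis within about 0.25 rad of the lane's. The point is its centre, half-way up (12 mm above the deck).
- puck_mid (a point): A round black plastic puck, 50 mm across and 22 mm high, about 100 g, lying on the deck in the other lane; the point is its centre, half-way up. To be left alone.
- driver: Loose screwdriver, 170 mm, lying on the bench to the left of the chute; origin at its middle, underneath. To be left alone.
- mouse: Loose computer mouse, 105 x 62 x 34 mm, on the bench to the right of the chute; origin at the middle of its underside. To be left alone.
- carton: Loose small cardboard carton, 75 x 110 x 85 mm, on the bench further to the left; origin at the middle of its underside. To be left alone.

How it is judged (in metres and radians):
On the way, in this order (a step that is already met when the one before it is completed fails the run):
1. the module is in the mouth of its lane, on the deck, with the flap pushed open (x of module_mid in the frame of chute above -0.02 m and z of module_mid in the frame of chute above 0.06 m and value of joint any of flap_left, flap_right above 0.3 rad).
2. the module has slid down the ramp into the bay (x of module_mid in the frame of chute above 0.085 m and z of module_mid in the frame of chute below 0.045 m), for 0.2 s.
At the end, for the whole second after the job is handed in: The module lies still in the bay at the foot of the ramp (its centre more than 85 mm behind the hinge rod and less than 45 mm above the bench), both flaps hang shut (within 0.08 rad), and the puck is within 25 mm of where it was (all of step 2 and linear speed of module below 0.02 m/s and value of joint each of flap_left, flap_right below 0.08 rad and distance of puck_mid from where it was at the start of the episode below 0.025 m); the robot touches nothing.
It fails at once if the module is lifted (its centre more than 15 mm above where it lies on the deck) (z of module_mid in the frame of chute above 0.097 m).
It fails at once if the puck is shifted by more than 25 mm (distance of puck_mid from where it was at the start of the episode above 0.025 m).
It fails at once if the driver is shifted by more than 30 mm (distance of driver from where it was at the start of the episode above 0.03 m).
It fails at once if the mouse is shifted by more than 30 mm (distance of mouse from where it was at the start of the episode above 0.03 m).
It fails at once if the carton is shifted by more than 30 mm (distance of carton from where it was at the start of the episode above 0.03 m).
It also fails if it takes over 38 s, if anything falls off the work surface, if the arm or the gripper's body presses on something with over 40 N, if the wrist force passes 120 N, or if a joint passes its speed limit or range.

## Working session

There is one attempt and no reset: what is moved stays moved. The work goes in short steps, Python scripts to look and compute and a tool call to move; the robot and the scene stay as the last step left them, time stands still between calls to the robot, and variables do not carry over. Pictures are saved under pics/ and viewed, at most 10 in all, crops included, and the job is handed in when it is done.

Besides the shell and the picture viewer there is one more tool, called after ">>>" in YAML: its name, and indented under it one key for each argument. step_arm: Moves the arm, as the interface text tells. Its arguments: {"type":"object","properties":{"targets":{"type":"array"},"fingers":{"type":"number"},"newtons":{"type":"number"}},"required":["targets"]}

```bash
mkdir -p pics; python3 - <<'E'
from bench import r, vision
import cv2,json,numpy as np
for n in ["top","side"]:
    s=vision.snapshot(n); cv2.imwrite(f"pics/{n}0.png",s["img"]); print(n,s["mtx"],s["eye"],s["attitude"],[k for k in s])
print(r.sense())
E
```

```text
top [[517.46785558   0.         314.14069883]
 [  0.         517.46785558 197.6983155 ]
 [  0.           0.           1.        ]] [ 296.37851685  130.37349138 1382.44705162] [ 12.43616816   0.34214053 -94.32889565] ['img', 'mtx', 'eye', 'attitude']
side [[392.23411014   0.         312.90345654]
 [  0.         392.23411014 207.14957622]
 [  0.           0.           1.        ]] [ 480.14025376 -565.26125501  746.31692836] [47.73673526  0.91839446 -7.5628249 ] ['img', 'mtx', 'eye', 'attitude']
{'time': 0.1, 'joint_pos': array([-6.96939732e+01,  7.51092129e+00,  8.53230557e+01, -2.30508865e-03,
        8.72598386e+01, -4.89393830e+00]), 'qd': array([ 0.02922336, -0.04424102, -0.18983475,  0.07618919, -0.06354775,
       -0.05137555]), 'joint_efforts': array([ 1.47664043e-03, -5.70951068e+01, -5.01942408e+01, -1.70238691e-04,
        8.16840300e-03, -7.01704789e-05]), 'tool_pos': array([ 255.31065829, -542.47518445,  252.34766801]), 'tcp_rot': array([-1.79906330e+02, -5.70966571e-03,  2.52000726e+01]), 'ft_force': array([-0.63867387,  0.39615273,  1.46193342]), 'wrist_torque': array([0.01696142, 0.03715965, 0.01990539]), 'grip_force': 0.0, 'finger_gap': 85.87919509439003}
```

View pics/top0.png

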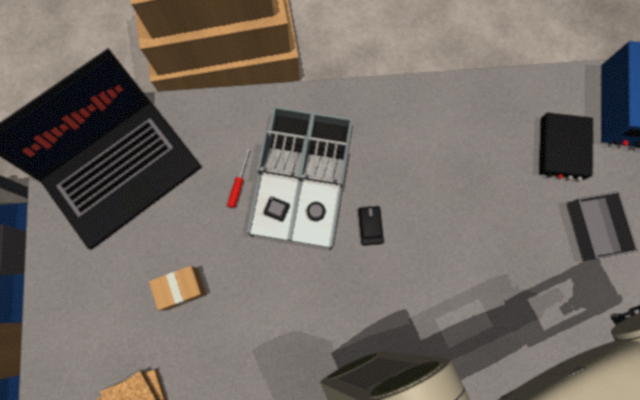

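View pics/side0.png

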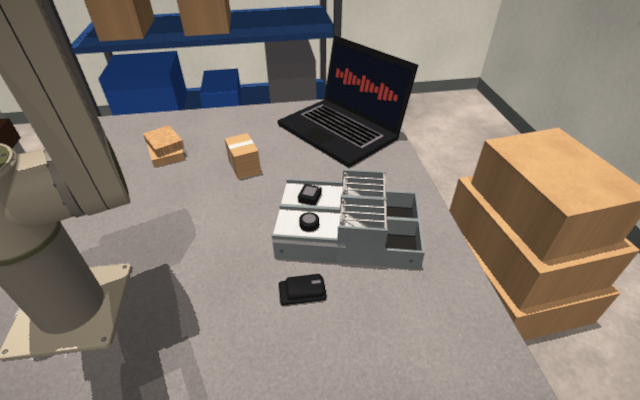

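The top view shows the module in the left lane at about (277,208) and the puck in the right lane at (316,211). The deck's front edge runs from (249,236) to (332,247). The side view agrees.

```bash
cat > h.py <<'E'
import numpy as np, cv2
from scipy.spatial.transform import Rotation as R
def cast(s,px,z):
    px=np.atleast_2d(np.float64(px)); m=s["mtx"]
    d=np.c_[(px[:,0]-m[0,2])/m[0,0],-(px[:,1]-m[1,2])/m[1,1],-np.ones(len(px))]
    d=d@R.from_euler("xyz",s["attitude"],degrees=True).as_matrix().T
    return s["eye"]+d*((z-s["eye"][2])/d[:,2])[:,None]
E
python3 - <<'E'
from h import *; from bench import r,vision
s=vision.snapshot("top"); im=s["img"]; g=im.min(2)
roi=np.zeros(g.shape,np.uint8); roi[165:260,235:360]=1
w=((g>175)&(roi>0)).astype(np.uint8)
print("white",w.sum())
cs,_=cv2.findContours(w,cv2.RETR_CCOMP,cv2.CHAIN_APPROX_NONE)
for c in cs:
    a=cv2.contourArea(c)
    if a<60: continue
    q=cv2.boxPoints(cv2.minAreaRect(c)); p=cast(s,q,70)[:,:2]
    print(a,q.round(1).tolist(),p.round(1).tolist(),np.linalg.norm(np.diff(p,axis=0),axis=1).round(1))
hull=cv2.convexHull(np.vstack([c for c in cs if cv2.contourArea(c)>60]))
ins=np.zeros_like(w); cv2.fillPoly(ins,[hull],1)
d=((im.max(2)<110)&(ins>0)).astype(np.uint8)
for c in cv2.findContours(d,cv2.RETR_EXTERNAL,cv2.CHAIN_APPROX_NONE)[0]:
    if cv2.contourArea(c)<60: continue
    q=cv2.boxPoints(cv2.minAreaRect(c)); p=cast(s,q,94)[:,:2]
    print("dark",q.round(1).tolist(),p.round(1).tolist(),p.mean(0),np.linalg.norm(np.diff(p,axis=0),axis=1).round(1))
cv2.imwrite("pics/c1.png",cv2.resize(im[95:265,225:395],None,fx=3.5,fy=3.5,interpolation=cv2.INTER_CUBIC))
E
```

```text
white 3500
2110.5 [[292.0, 239.8000030517578], [301.8999938964844, 180.3000030517578], [338.3999938964844, 186.39999389648438], [328.5, 245.89999389648438]] [[480.1, 180.9], [634.5, 144.6], [610.8, 50.9], [457.5, 89.4]] [158.6  96.7 158.1]
384.0 [[300.0, 211.0], [315.5, 195.5], [331.0, 211.0], [315.5, 226.5]] [[553.3, 155.4], [591.1, 112.4], [547.2, 75.6], [509.9, 118.6]] [57.3 57.3 56.9]
2078.0 [[250.3000030517578, 232.6999969482422], [261.5, 173.10000610351562], [297.79998779296875, 179.89999389648438], [286.6000061035156, 239.5]] [[506.6, 286.3], [662.2, 249.2], [636.5, 155.5], [482.1, 194.7]] [159.9  97.2 159.3]
558.0 [[259.29998779296875, 214.6999969482422], [268.1000061035156, 192.6999969482422], [292.79998779296875, 202.5], [284.0, 224.60000610351562]] [[551.6, 260.8], [608.2, 234.8], [577.1, 172.5], [521.0, 199.0]] [62.3 69.6 62. ]
dark [[307.0, 202.0], [324.0, 202.0], [324.0, 220.0], [307.0, 220.0]] [[570.5, 135.6], [567.2, 92.4], [520.9, 96.1], [524.2, 138.9]] [545.67740714 115.76407026] [43.3 46.5 42.9]
dark [[262.6000061035156, 213.39999389648438], [269.70001220703125, 195.6999969482422], [289.8999938964844, 203.8000030517578], [282.79998779296875, 221.5]] [[549.6, 249.9], [594.2, 229.3], [569.3, 179.3], [525.0, 200.2]] [559.508624   214.65009945] [49.2 55.9 49. ]
```

View pics/c1.png

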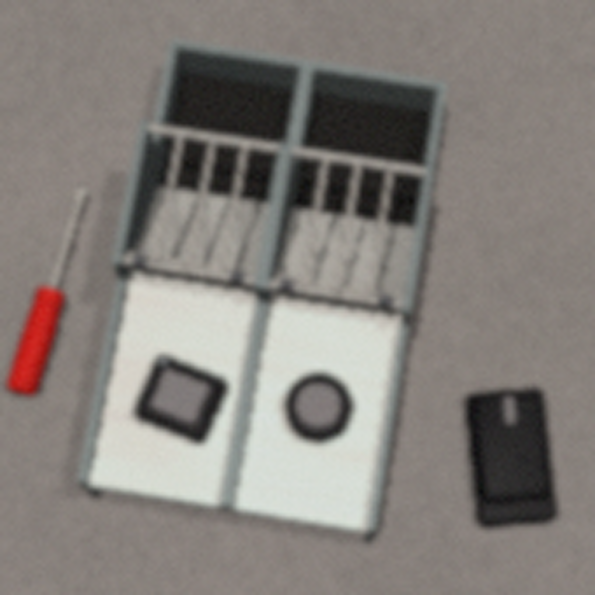

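```bash
python3 - <<'E'
from h import *; from bench import r,vision
s=vision.snapshot("wrist");t=r.sense()
T=R.from_euler("xyz",t["tcp_rot"],degrees=True)
print(T.inv().apply(s["eye"]-t["tool_pos"]))
u=np.array([.9715,-.2368]);v=np.array([.2368,.9715]);m=np.array([649.8,202.6])
for n,p in dict(mod=(559.5,214.7),puck=(545.7,115.8)).items(): print(n,(p-m)@u,(p-m)@v)
print("TCP goal",m-157*u-6*v,"start",t["tool_pos"])
E
```

```text
[ 7.00398327e+01 -1.63032395e-02 -1.20387131e+02]
mod -90.59172999999996 -9.627889999999995
puck -80.57890999999991 -108.97707999999997
TCP goal [495.8537 233.9486] start [ 255.36516821 -542.60492963  252.62401385]
```

>>> step_arm:
  targets:
    - [[12, 38, 0, 0, 0, -0.057], [24, 76, 0, 0, 0, -0.113], [36, 114, 0, 0, 0, -0.17], [48, 152, 0, 0, 0, -0.226], [60, 190, 0, 0, 0, -0.283], [72, 228, 0, 0, 0, -0.34], [84, 266, 0, 0, 0, -0.396], [96, 304, 0, 0, 0, -0.453], [108, 342, 0, 0, 0, -0.509], [120, 380, 0, 0, 0, -0.566], [132, 418, 0, 0, 0, -0.622], [144, 456, 0, 0, 0, -0.679]]
  fingers: 0.3

```text
time: 1.2
tool_pos: [399.5, -85.0, 253.4]
tcp_rot: [180.0, -0.0, -13.9]
ft_force: [1.1, -1.0, -0.2]
finger_gap: 29.6
grip_force: 0.0
```

>>> step_arm:
  targets:
    - [[10, 38, 0, 0, 0, 0], [20, 76, 0, 0, 0, 0], [30, 114, 0, 0, 0, 0], [40, 152, 0, 0, 0, 0], [50, 190, 0, -0.02, -0.08, 0], [60, 228, 0, -0.041, -0.168, 0], [70, 264, -5, -0.06, -0.25, 0], [80, 296, -10, -0.083, -0.34, 0], [90, 312, -20, -0.104, -0.425, 0], [97, 320, -40, -0.125, -0.51, 0], [97, 320, -60, -0.145, -0.594, 0], [97, 320, -70, -0.145, -0.594, 0]]

```text
time: 2.2
tool_pos: [493.6, 230.1, 178.3]
tcp_rot: [179.2, -34.6, -12.3]
ft_force: [-1.2, 0.2, -2.0]
finger_gap: 29.9
grip_force: 0.0
```

```bash
python3 - <<'E'
from h import *; from bench import r,vision
t=r.sense();print({k:np.round(t[k],1) for k in("time","tool_pos","tcp_rot","joint_pos","ft_force","finger_gap")})
T=R.from_euler("xyz",t["tcp_rot"],degrees=True).as_matrix();print(T.round(3))
s=vision.snapshot("side")["img"]; w=vision.snapshot("wrist")["img"]
cv2.imwrite("pics/a2.png",np.vstack([cv2.resize(s[150:270,230:430],(500,300),interpolation=cv2.INTER_CUBIC),cv2.resize(w,(500,300))]))
E
```

```text
{'time': np.float64(2.2), 'tool_pos': array([493.6, 230.1, 178.3]), 'tcp_rot': array([179.2, -34.6, -12.3]), 'joint_pos': array([ 35.1, -17. , 122.8, -31.8,  54.2, 152. ]), 'ft_force': array([-1.2,  0.2, -2. ]), 'finger_gap': np.float64(29.9)}
[[ 0.804 -0.221  0.552]
 [-0.175 -0.975 -0.134]
 [ 0.568  0.011 -0.823]]
```

View pics/a2.png

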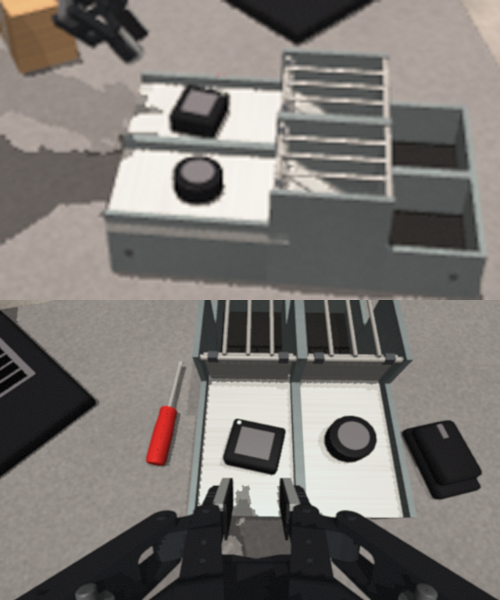

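The wrist view shows the fingers lined up behind the module, in the left lane. Joint 6 is at its range end, so I'll make the equivalent half turn about the tool axis.

>>> step_arm:
  targets:
    - [[0, 0, 5, -0.067, 0.016, 0.098], [0, 0, 10, -0.134, 0.033, 0.197], [0, 0, 10, -0.2, 0.049, 0.295], [0, 0, 10, -0.267, 0.065, 0.393], [0, 0, 10, -0.334, 0.082, 0.491], [0, 0, 10, -0.401, 0.098, 0.59], [0, 0, 10, -0.468, 0.114, 0.688], [0, 0, 10, -0.535, 0.131, 0.786], [0, 0, 10, -0.602, 0.147, 0.885], [0, 0, 10, -0.668, 0.163, 0.983], [0, 0, 10, -0.735, 0.18, 1.081], [0, 0, 10, -0.802, 0.196, 1.179]]

```text
time: 3.3
tool_pos: [499.7, 230.2, 198.4]
tcp_rot: [145.4, -4.2, 70.0]
ft_force: [-0.0, -0.8, -0.2]
finger_gap: 29.3
grip_force: 0.0
```

>>> step_arm:
  targets:
    - [[0, 0, 0, -0.067, 0.016, 0.098], [0, 0, 0, -0.134, 0.033, 0.197], [0, 0, 0, -0.2, 0.049, 0.295], [0, 0, 0, -0.267, 0.065, 0.393], [0, 0, 0, -0.334, 0.082, 0.491], [0, 0, 0, -0.401, 0.098, 0.59], [0, 0, 0, -0.468, 0.114, 0.688], [0, 0, 0, -0.535, 0.131, 0.786], [0, 0, 0, -0.602, 0.147, 0.885], [0, 0, 0, -0.668, 0.163, 0.983], [0, 0, 0, -0.735, 0.18, 1.081], [0, 0, 0, -0.802, 0.196, 1.179]]

```text
time: 4.3
tool_pos: [499.7, 230.2, 198.4]
tcp_rot: [169.8, 33.9, 148.0]
ft_force: [-0.3, -0.4, -0.3]
finger_gap: 29.9
grip_force: 0.0
```

```bash
cat >> h.py <<'E'
u=np.array([.9715,-.2368,0]);v=np.array([.2368,.9715,0]);m=np.array([649.8,202.6,70.])
th=np.radians(35);tz=np.sin(th)*u-np.array([0,0,np.cos(th)])
G=np.c_[np.cross(v,tz),v,tz]
def state(r,a=None,b=-6,z=99):
    t=r.sense();T=R.from_euler("xyz",t["tcp_rot"],degrees=True)
    p=t["tool_pos"]-m
    print("t",t["time"],"lane a,b,z",np.round([p@u,p@v,p[2]],1),"j",t["joint_pos"].round(1),"F",t["ft_force"].round(1))
    print("turn needed",(R.from_matrix(G)*T.inv()).as_rotvec().round(3))
    if a is not None: print("shift",(m+a*u+b*v-t["tool_pos"]+[0,0,z-70]).round(1))
E
python3 -c "
from h import *; from bench import r
state(r,-157)"
```

```text
t 4.3 lane a,b,z [-152.3   -8.7  128.4] j [ 35.  -17.5 121.3 -31.7  55.8 -12.8] F [-0.3 -0.4 -0.3]
turn needed [-0.143  0.039  0.217]
shift [ -3.9   3.7 -99.4]
```

>>> step_arm:
  targets:
    - [[-2, 2, -10, -0.048, 0.013, 0.072], [-4, 4, -20, -0.096, 0.026, 0.145], [-4, 4, -35, -0.143, 0.039, 0.217], [-4, 4, -50, -0.143, 0.039, 0.217], [-4, 4, -65, -0.143, 0.039, 0.217], [-4, 4, -80, -0.143, 0.039, 0.217], [-4, 4, -90, -0.143, 0.039, 0.217], [-4, 4, -97, -0.143, 0.039, 0.217], [-4, 4, -99, -0.143, 0.039, 0.217], [-4, 4, -99, -0.143, 0.039, 0.217]]

```text
time: 5.13
tool_pos: [494.4, 234.2, 96.4]
tcp_rot: [-179.9, 35.0, 166.4]
ft_force: [0.7, 1.3, -0.4]
finger_gap: 29.7
grip_force: 0.0
```

```bash
python3 - <<'E'
from h import *; from bench import r,vision
state(r,-157)
s=vision.snapshot("side")["img"]; w=vision.snapshot("wrist")["img"]
cv2.imwrite("pics/a3.png",np.vstack([cv2.resize(s[150:250,240:400],(480,300),interpolation=cv2.INTER_CUBIC),cv2.resize(w,(480,300))]))
E
```

```text
t 5.1333 lane a,b,z [-158.5   -6.2   26.4] j [ 35.7  -8.5 125.5 -37.8  45.4 -17.7] F [ 0.7  1.3 -0.4]
turn needed [ 0.002 -0.001  0.   ]
shift [ 1.5 -0.2  2.6]
```

View pics/a3.png

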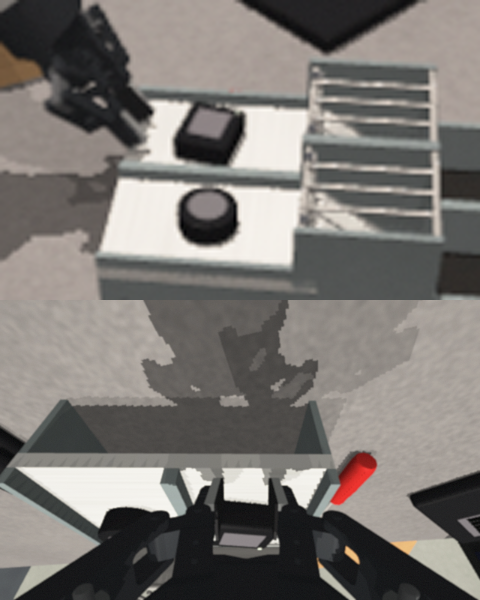

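The fingers sit in the left lane behind the module, clear of the fences and deck. Start pushing.

>>> step_arm:
  targets:
    - [[6.8, -1.7, 1, 0, 0, 0], [13.6, -3.3, 1, 0, 0, 0], [20.4, -5, 1, 0, 0, 0], [27.2, -6.6, 1, 0, 0, 0], [34, -8.3, 1, 0, 0, 0], [40.8, -9.9, 1, 0, 0, 0], [47.6, -11.6, 1, 0, 0, 0], [54.4, -13.3, 1, 0, 0, 0], [61.2, -14.9, 1, 0, 0, 0], [68, -16.6, 1, 0, 0, 0], [74.8, -18.2, 1, 0, 0, 0], [78, -19, 1, 0, 0, 0]]

```text
time: 6.23
tool_pos: [572.7, 215.1, 97.1]
tcp_rot: [-179.8, 35.0, 166.5]
ft_force: [0.3, 0.0, 0.7]
finger_gap: 30.1
grip_force: 0.2
```

```bash
python3 - <<'E'
from h import *; from bench import r,vision
state(r,-18)
s=vision.snapshot("side")["img"]; w=vision.snapshot("top")["img"]
cv2.imwrite("pics/a4.png",np.vstack([cv2.resize(s[150:250,240:400],(480,300),interpolation=cv2.INTER_CUBIC),cv2.resize(w[160:260,230:390],(480,300),interpolation=cv2.INTER_CUBIC)]))
E
```

```text
t 6.2333 lane a,b,z [-77.9  -6.1  27.1] j [ 28.1  -0.4 117.8 -35.8  40.9 -25.3] F [0.3 0.  0.7]
turn needed [ 0.003 -0.001 -0.001]
shift [ 58.2 -14.1   1.9]
```

View pics/a4.png

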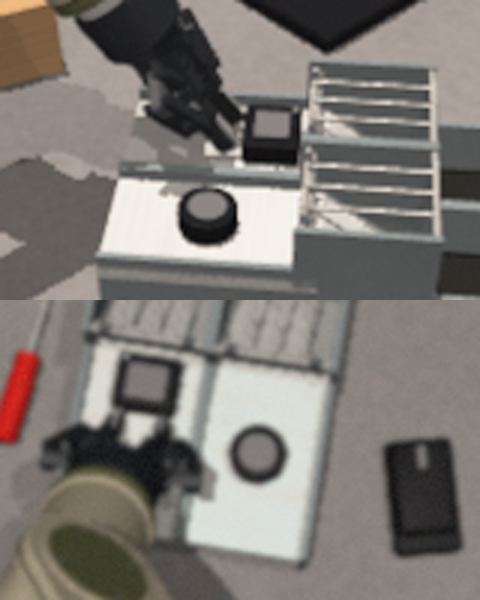

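The module is squared up against both fingertips, just ahead of the flap, and the puck has not moved. Push on through the mouth.

>>> step_arm:
  targets:
    - [[5, -1.2, 0, 0, 0, 0], [10, -2.4, 0, 0, 0, 0], [15, -3.7, 0, 0, 0, 0], [20, -4.9, 0, 0, 0, 0], [25, -6.1, 0, 0, 0, 0], [30, -7.3, 0, 0, 0, 0], [35, -8.5, 0, 0, 0, 0], [40, -9.7, 0, 0, 0, 0], [44, -10.7, 0, 0, 0, 0], [48, -11.7, 0, 0, 0, 0], [50, -12.2, 0, 0, 0, 0]]

```text
time: 7.25
tool_pos: [622.4, 203.0, 97.2]
tcp_rot: [-179.8, 35.0, 166.5]
ft_force: [-0.2, 0.1, 0.4]
finger_gap: 30.0
grip_force: 0.0
```

```bash
python3 - <<'E'
from h import *; from bench import r,vision
state(r,-18)
s=vision.snapshot("side")["img"]; w=vision.snapshot("top")["img"]
cv2.imwrite("pics/a5.png",np.vstack([cv2.resize(s[160:270,270:430],(480,330),interpolation=cv2.INTER_CUBIC),cv2.resize(w[110:210,230:390],(400,250),interpolation=cv2.INTER_CUBIC).copy() if 0 else cv2.resize(w[110:200,230:390],(480,270),interpolation=cv2.INTER_CUBIC)]))
E
```

```text
t 7.25 lane a,b,z [-26.7  -6.1  27.2] j [ 24.2   5.  112.2 -34.1  39.1 -29.9] F [-0.2  0.1  0.4]
turn needed [ 0.003 -0.001 -0.002]
shift [ 8.5 -2.   1.8]
```

View pics/a5.png

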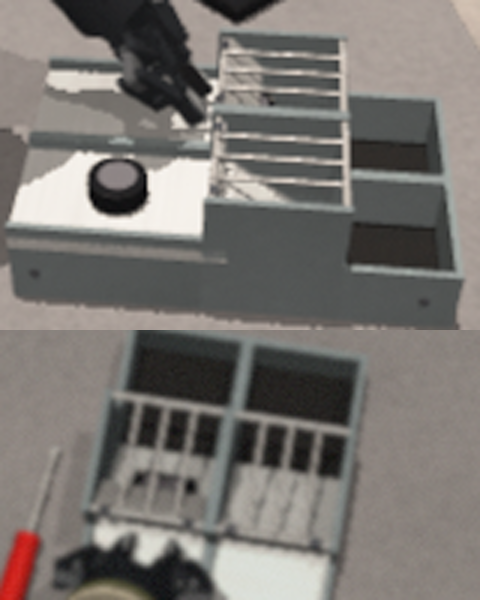

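The module is in the mouth under the raised flap. Push a little further, under the rod.

>>> step_arm:
  targets:
    - [[2, -0.5, 0, 0, 0, 0], [4, -1, 0, 0, 0, 0], [6, -1.5, 0, 0, 0, 0], [8, -2, 0, 0, 0, 0], [10, -2.4, 0, 0, 0, 0], [12, -2.9, 0, 0, 0, 0], [12, -2.9, 0, 0, 0, 0], [12, -2.9, 0, 0, 0, 0], [12, -2.9, 0, 0, 0, 0]]

```text
time: 8.1
tool_pos: [633.7, 200.2, 96.9]
tcp_rot: [-179.8, 35.0, 166.5]
ft_force: [0.4, 0.8, 0.8]
finger_gap: 29.8
grip_force: 0.0
```

```bash
python3 - <<'E'
from h import *; from bench import r,vision
state(r,-10)
s=vision.snapshot("side")["img"]; w=vision.snapshot("top")["img"]
cv2.imwrite("pics/a6.png",np.vstack([cv2.resize(s[160:270,270:430],(480,330),interpolation=cv2.INTER_CUBIC),cv2.resize(w[110:200,230:390],(480,270),interpolation=cv2.INTER_CUBIC)]))
E
```

```text
t 8.1 lane a,b,z [-15.1  -6.1  26.9] j [ 23.4   6.3 110.9 -33.6  38.7 -31. ] F [0.4 0.8 0.8]
turn needed [ 0.003 -0.001 -0.002]
shift [ 4.9 -1.1  2.1]
```

View pics/a6.png

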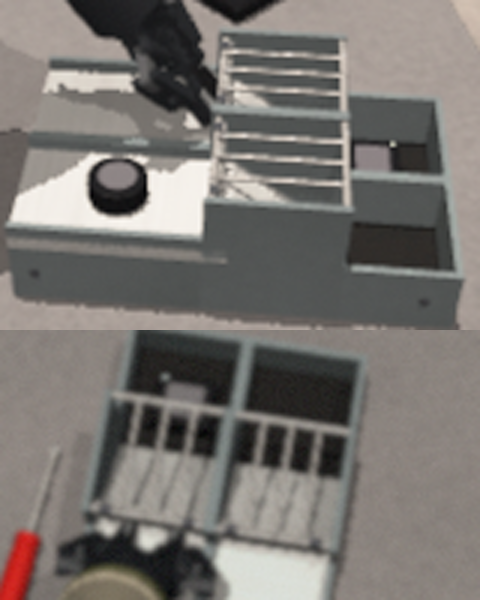

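The module slid down and lies in the left bay. Draw back, then lift clear.

>>> step_arm:
  targets:
    - [[-6, 1.5, 0, 0, 0, 0], [-14, 3.4, 0, 0, 0, 0], [-24, 5.9, 0, 0, 0, 0], [-34, 8.3, 0, 0, 0, 0], [-44, 10.7, 2, 0, 0, 0], [-54, 13.2, 6, 0, 0, 0], [-64, 15.6, 15, 0, 0, 0], [-72, 17.5, 30, 0, 0, 0], [-80, 19.5, 50, 0, 0, 0], [-90, 21.9, 75, 0, 0, 0], [-100, 24.4, 100, 0, 0, 0], [-100, 24.4, 100, 0, 0, 0]]

```text
time: 9.2
tool_pos: [534.3, 226.9, 203.6]
tcp_rot: [179.8, 35.3, 166.4]
ft_force: [0.3, 1.3, 1.7]
finger_gap: 30.1
grip_force: 0.0
```

```bash
python3 - <<'E'
from h import *; from bench import r,vision
state(r)
s0=vision.snapshot("top");p=cast(s0,(291.7,131.7),32)[0]-m;print("module lane",p@u,p@v)
s=vision.snapshot("side")["img"]; w=s0["img"]
cv2.imwrite("pics/a7.png",np.vstack([cv2.resize(s[160:270,270:430],(480,330),interpolation=cv2.INTER_CUBIC),cv2.resize(w[110:200,230:390],(480,270),interpolation=cv2.INTER_CUBIC)]))
E
```

```text
t 9.2 lane a,b,z [-118.    -3.8  133.6] j [ 31.9 -13.9 117.8 -30.6  53.6 -31.1] F [0.3 1.3 1.7]
turn needed [-0.002  0.006 -0.003]
module lane 139.70119655278197 -6.24517032999068
```

View pics/a7.png

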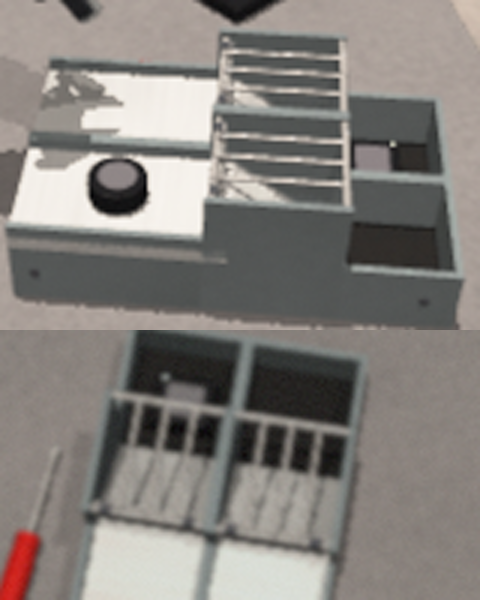

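The module lies in the bay, about 140 mm behind the rod. The left flap looks the same as the right one, which is shut. The puck is in place and the arm is clear.

```bash
python3 -c "
from bench import r
print(r.hand_in())"
```

```text
the job is handed in; nothing more can be done
None
```

I pushed the square module through the left flap into the bay, drew the fingers clear and handed the job in at about 9 s; the last pictures show the flap shut and the puck in place, but no verdict came back.

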